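Put two raw clay pots away in the damp drawer

TASK

Pull the drawer of the low grey damp cabinet all the way out to its stop. Then slowly lower the round clay pot into the drawer's wide compartment and the tall egg-shaped one into the narrow compartment, so that each stands upright on the bottom: the raw clay is fragile, so set them right down before letting go, without dropping, pressing or knocking them. Leave the drawer fully out and everything else where it stands.

Things in the scene. Friction and masses are not known exactly. Their poses are not given: they have to be found in the camera images.
- drawer (a joint): slide of the cabinet's only drawer, in m: 0 closed, 0.21 fully out at its stop; it slides along the cabinet's -x axis (towards the robot) and starts 10 to 40 mm open; about 3 N move it
- cabinet: low grey cabinet fixed on the table, 320 deep (x) x 340 wide (y) x 130 mm high; origin in the middle of its front's lower edge; its front looks along its -x axis, roughly towards the robot. Just behind the drawer's front panel two deep open compartments lie side by side, the wide one on the +y side (robot's left), walls 6 mm thick; fully out, both lie clear of the cabinet
- handle (a point): middle of the drawer's horizontal steel bar handle: a round bar 12 mm thick, 110 mm long along y, its axis 45 mm in front of the drawer's front face and 31 mm below the cabinet's top (99 mm above the table); axes as the cabinet's; moves with the drawer
- wide_well (a point): centre of the floor of the wide compartment, 155 (x) x 165 mm (y) inside and 86 mm deep, floor 20 mm above the table, side walls up to 106 mm and front panel up to 114 mm above the table; axes as the cabinet's; moves with the drawer
- narrow_well (a point): centre of the floor of the narrow compartment, 155 (x) x 127 mm (y) inside and 86 mm deep, heights and axes as for the wide one; moves with the drawer
- round_pot: globe-shaped raw clay pot, brown, 66 mm in diameter and 64 mm high, widest (66 mm) 25 to 36 mm above its underside, flat foot 36 mm across, short neck 30 mm across; about 240 g; origin at the centre of its underside, z along its axis; stands on the ware board
- tall_pot: tall egg-shaped raw clay pot, brown, 58 mm in diameter and 92 mm high, widest (58 mm) 38 to 52 mm above its underside, flat foot 34 mm across, narrowing to a neck 24 mm across; about 220 g; origin at the centre of its underside, z along its axis; stands on the ware board
- cylinder: open straight cup of the same clay, 56 mm in diameter, 75 mm high; origin at the centre of its underside; stands on the ware board in a row with the two pots, in any order; to be left there
- board: plywood ware board fixed on the table left of the cabinet, 360 (x) x 150 (y) x 18 mm; origin at the centre of its underside; the pots stand on its top, their centres about 105 mm apart along its x
- bowl: white bowl, 120 mm wide, 50 mm high, on the cabinet's top; origin under its centre; to be left there
- glaze_jar: white jar with black cap, 72 mm in diameter, 90 mm high, on the table; origin under its centre; to be left there
- water_bottle: pale bottle with blue cap, 66 mm in diameter, 190 mm high, on the table; origin under its centre; to be left there
- figure: small terracotta bear figure, 48 mm wide, 63 mm high, on the table right of the cabinet; origin under its centre; to be left there
- spatula: spatula with wooden handle and steel blade, 200 mm long, lying on the table to the right, nearer the robot; origin at the middle of its underside; to be left there

How it is judged:
By the outcome, as a careful person would: the job done as asked, in the order asked, and still so for the second after the job is handed in, with the robot touching nothing.
It also fails if it takes over 72 s, if anything falls off the work surface, if the arm or the gripper's body presses on something with over 40 N, if the wrist force passes 120 N, or if a joint passes its speed limit or range.

ROBOT

A 6-joint arm with a two-finger parallel gripper is mounted at the origin on the work surface. World frame = base frame: x ahead of the robot, y to its left, z up, the work surface at z = 0. Lengths are in m, angles in rad, forces in N, time in s.
With the tool pointing down it reaches from about 0.375 to 0.9 m from the base axis. Payload 3.1 kg.
Tool frame: the origin (TCP) lies on the centre line of the jaws, within the pads' length; the fingertips stand 19 mm ahead of it and the grasp point (between the pads) is the TCP; z points along the fingers, y is the line along which they close (so a half turn about z gives the same grasp; the last joint's range is limited). The gripper opens to 85 mm and grips with 20 to 120 N. Pads are 22 mm wide; open, the fingers measure 114 mm over their backs; the gripper's body (76 mm by 85 mm) begins 54 mm behind the grasp point. The pads swing forward as they close: fully open they stand 13 mm farther back than shut.
Start: joints at [-1.391, 0.527, 1.433, -0, 1.181, -0.178], TCP at [0.219, -0.585, 0.25] pointing down, gripper open.
Joint ranges: [-3.08, 3.08], [-0.75, 2.2], [0.22, 2.44], [-1.43, 4.57], [0, 2.65], [-2.85, 2.85]. Speed limits (rad/s): [2.79, 2.79, 3.14, 3.14, 3.14, 3.14].

INTERFACE

Orientations are given as a unit quaternion [x, y, z, w].
In Python, from station import manip, cams, sign_off gives the robot as it stands.
- The arm moves only by the tool carry_out, never from a script. Its argument "targets" is a list that holds one entry, the list of rows, each a list of 7 numbers: the shift along the tool's x, y, z in cm, then the turn, a rotation vector about the tool's x, y, z in degrees, then the finger opening in cm, from 0 to 8.54. A call has 1 to 12 rows; each row is the pose to reach, as a shift and turn from the pose commanded when the call began, along the tool's axes at that moment; what a row does not reach only later rows make up. A row lasts 1/12 s, in which the tool goes at most 41.7 mm and 7.16 degrees, less where a joint would pass 70% of its speed; a pose out of reach is approached as far as the arm can. A call with a gripper value outside its range is refused whole. The fingers move at their own pace and stop on an object; "force" is the grip in N (left out, the last holds). Time passes only in rows, so rows that repeat a pose let the fingers close. It gives the time, the measured TCP pose, the force, the opening and the grip force at its end, in the units of the state.
- manip.sense(): the state, without advancing time (a new reading comes with each control period).
- cams.snapshot(name): name is "scene" or "top"; returns the picture (420x560x3 uint8, red, green, blue); there is no depth.
- cams.camera_info(name): a dict with "K" (3x3 intrinsics, pixels), "k1" (the pictures are not rectified: a ray, as slopes to the right and down, at radius r is drawn at 1 + k1 r^2 times it, then the intrinsics apply), "T" (4x4, takes a point from camera to world coordinates). Camera axes: x right, y down, z forward; pixel columns grow to the right and rows downward; lengths in m; the calibration is good to about 2 mm. A picture is of the moment at which its call begins. camera_info takes no time and is no camera call.
- sign_off(): hands the job in; it is judged then, once.
The state is a dict: "t": time; "q": joint angles; "qd": joint speeds; "tau": joint torques, N m; "tcp_pos": TCP position; "tool_rot": TCP orientation; "force": force on the tool from outside, world axes, zero at the start; "ft_torque": the same for the moment, N m; "finger_gap": opening from 0.0 (shut) to 1.0 (fully open); "gripper_force": force on a finger pad.
Only numpy, scipy, OpenCV 4.12 (cv2) and the standard library are available. Lean on these libraries where they do the work, as an engineer would, in place of code of your own. Each camera call takes 0.05 s, during which the arm holds its last target. There are 200 camera calls.

## Working session

There is one attempt and no reset: what is moved stays moved. The work goes in short steps, Python scripts to look and compute and a tool call to move; the robot and the scene stay as the last step left them, time stands still between calls to the robot, and variables do not carry over. Pictures are saved under pics/ and viewed, at most 10 in all, crops included, and the job is handed in when it is done.

Besides the shell and the picture viewer there is one more tool, called in YAML: its name, and indented under it one key for each argument. carry_out: Moves the arm, as the interface text tells. Its arguments: {"type":"object","properties":{"targets":{"type":"array"},"force":{"type":"number"}},"required":["targets"]}

```bash
ls; mkdir -p pics
python3 - <<'E'
from station import manip,cams
import cv2
for n in("scene","top"):
    cv2.imwrite(f"pics/{n}0.png",cams.snapshot(n)[:,:,::-1])
    print(n,cams.camera_info(n))
print(manip.sense())
E
```

```text
pics
scene {'K': array([[452.53252286,   0.        , 280.25690649],
       [  0.        , 452.53252286, 200.21376029],
       [  0.        ,   0.        ,   1.        ]]), 'k1': -0.05931442667002194, 'T': array([[ 0.32348535,  0.54479803, -0.77366164,  1.52909347],
       [ 0.94604827, -0.17004872,  0.27581896, -0.34181496],
       [ 0.01870546, -0.82114465, -0.57041351,  0.82792901],
       [ 0.        ,  0.        ,  0.        ,  1.        ]])}
top {'K': array([[435.66599404,   0.        , 280.26481675],
       [  0.        , 435.66599404, 209.40672598],
       [  0.        ,   0.        ,   1.        ]]), 'k1': -0.12761373581740348, 'T': array([[ 1.06113360e-03, -9.96632690e-01,  8.19887474e-02,
         4.67988688e-01],
       [-9.99831388e-01, -2.56041994e-03, -1.81835139e-02,
         6.28638165e-03],
       [ 1.83322100e-02, -8.19556279e-02, -9.96467363e-01,
         1.55456302e+00],
       [ 0.00000000e+00,  0.00000000e+00,  0.00000000e+00,
         1.00000000e+00]])}
{'t': 0.1, 'q': array([-1.39050970e+00,  5.28367618e-01,  1.43374974e+00, -5.10692826e-05,
        1.18140183e+00, -1.78476886e-01]), 'qd': array([-9.40206534e-05, -1.47133408e-03, -3.21796825e-03, -7.26497630e-06,
        4.51925567e-04, -9.21626673e-04]), 'tau': array([ 1.37986440e-04, -4.43305743e+01, -1.78586644e+01, -2.16460016e-04,
        3.87683103e-03, -4.47581300e-06]), 'tcp_pos': array([ 0.21936801, -0.58460081,  0.24944264]), 'tool_rot': array([ 9.83951998e-01,  1.78430763e-01, -2.44853718e-05, -9.63248319e-04]), 'force': array([0.23414868, 0.52349984, 0.06675157]), 'ft_torque': array([-0.02031627, -0.03839317,  0.0300371 ]), 'gripper_force': 0.0, 'finger_gap': 0.9990951035307922}
```

View pics/scene0.png

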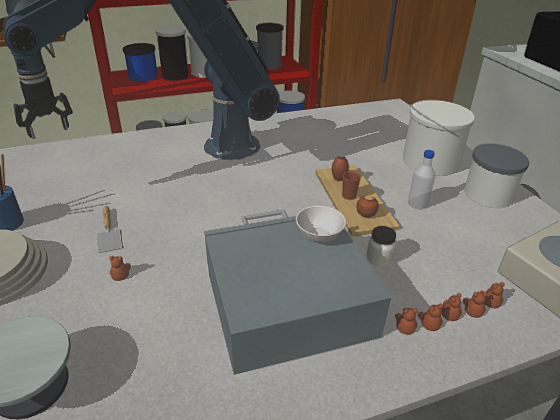

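Run:
```python
import cv2
im=cv2.imread("pics/top0.png")
cv2.imwrite("pics/topc.png",cv2.resize(im[40:340,80:480],None,fx=2,fy=2,interpolation=cv2.INTER_CUBIC))
```

```text
(no output)
```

View pics/topc.png

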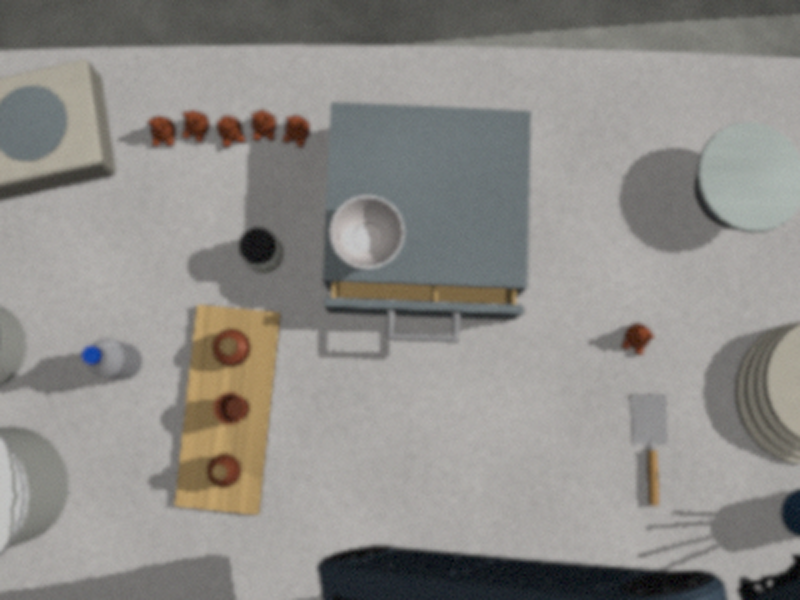

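The top view shows the board on the left with, from far to near, the round pot (crop 231,347), the cylinder (232,408) and the tall pot (224,470). The drawer is slightly open and the handle bar is at about crop (390..457, 339). I'll enlarge these for measuring.

```bash
cat > h.py <<'E'
import numpy as np,cv2
from station import manip,cams
from scipy.spatial.transform import Rotation as R
def hit(cam,uv,z):
    "world points at height z seen at pixels uv"
    i=cams.camera_info(cam);T=i["T"]
    d=np.array([i["k1"],0,0,0,0])
    p=cv2.undistortPoints(np.array(uv,float).reshape(-1,1,2),i["K"],d,None,None).reshape(-1,2)
    # exact inverse of 1+k1 r^2
    ray=np.c_[p,np.ones(len(p))]@T[:3,:3].T
    return T[:3,3]+ray*((np.broadcast_to(z,len(p))-T[2,3])/ray[:,2])[:,None]
def proj(cam,P):
    i=cams.camera_info(cam);T=np.linalg.inv(i["T"])
    r=cv2.Rodrigues(T[:3,:3])[0]
    return cv2.projectPoints(np.array(P,float).reshape(-1,1,3),r,T[:3,3],i["K"],np.array([i["k1"],0,0,0,0]))[0].reshape(-1,2)
def tile(img,x,y,w,h,f):
    return cv2.resize(img[y:y+h,x:x+w],None,fx=f,fy=f,interpolation=cv2.INTER_CUBIC)
E
python3 - <<'E'
from h import *
t=cv2.imread("pics/top0.png");s=cv2.imread("pics/scene0.png")
a=tile(t,170,195,50,90,6)      # board pots top: 300x540
b=tile(s,320,145,80,90,6)      # 480x540
cv2.imwrite("pics/m1.png",np.hstack([a,b]))
cv2.imwrite("pics/m2.png",tile(t,235,80,115,140,4)[:,:])
c=lambda u,v:(u/2+80-.25,v/2+40-.25)
print("cab top",hit("top",[c(331,103),c(530,111),c(526,288),c(325,281)],.13).round(4).tolist())
print("bar",hit("top",[c(390,337),c(458,339)],.099).round(4).tolist())
print("pots",hit("top",[c(231,347),c(232,408),c(224,470)],[.05,.08,.06]).round(4).tolist())
E
```

```text
cab top [[0.9865, 0.0993, 0.13], [0.9757, -0.2389, 0.13], [0.6711, -0.2269, 0.13], [0.6814, 0.1058, 0.13]]
bar [[0.5916, -0.0018, 0.099], [0.5885, -0.116, 0.099]]
pots [[0.5777, 0.2737, 0.05], [0.472, 0.2651, 0.08], [0.3662, 0.2812, 0.06]]
```

View pics/m1.png

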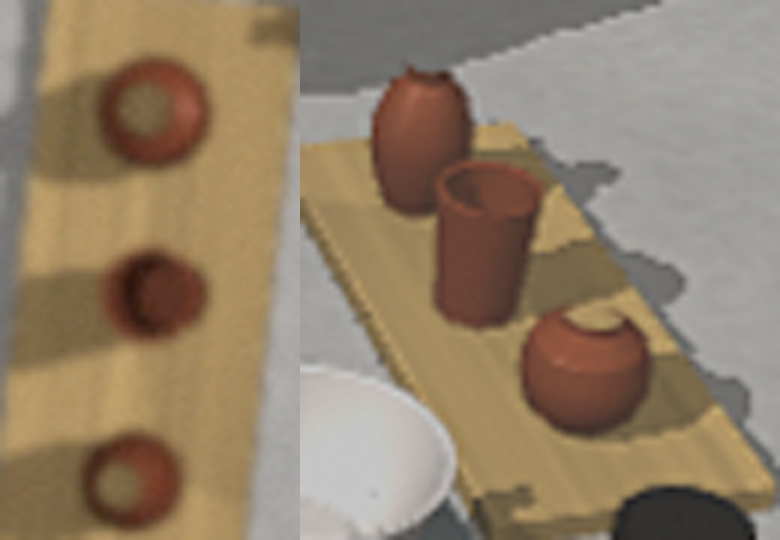

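View pics/m2.png

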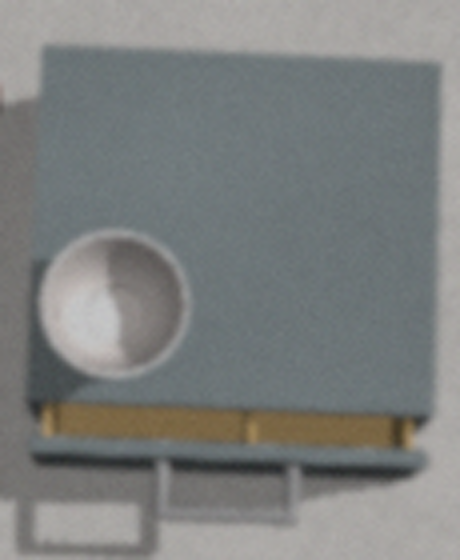

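Tile m1 shows the round pot's outline in the top view at x 99..210, y 57..167 and the tall pot's at x 84..181, y 432..530. In the scene half they span x 521..650 (round) and x 372..471 (tall). In m2 the bar runs from (160,515) to (297,519), with the cabinet yawed slightly. I'll fit the pots with their profiles.

```bash
cat >> h.py <<'E'
PROF={"round":[(0,18),(10,27),(25,33),(36,33),(52,25),(64,15)],"tall":[(0,17),(15,24),(38,29),(52,29),(75,20),(92,12)]}
def potpts(k,x,y,z0=.018):
    a=np.linspace(0,2*np.pi,48,endpoint=False)
    return np.vstack([np.c_[x+r/1e3*np.cos(a),y+r/1e3*np.sin(a),np.full(48,z0+h/1e3)] for h,r in PROF[k]])
def fitpot(k,top,scene,x0,z0=.018):
    "top: left,right,up,down px; scene: left,right px"
    from scipy.optimize import least_squares
    def f(p):
        a=proj("top",potpts(k,*p,z0)); r=[a[:,0].min(),a[:,0].max(),a[:,1].min(),a[:,1].max()]-np.array(top)
        if scene is None: return r
        b=proj("scene",potpts(k,*p,z0)); return np.r_[r,[b[:,0].min(),b[:,0].max()]-np.array(scene)]
    s=least_squares(f,x0); return s.x,s.fun
def rel(pos,phi=None):
    "shift in cm along tool axes and turn about tool z (deg) from the measured pose; phi: world yaw of tool x, deg"
    s=manip.sense();q=R.from_quat(s["tool_rot"]);M=q.as_matrix()
    ph=np.degrees(np.arctan2(M[1,0],M[0,0]))
    sh=M.T@(np.array(pos)-s["tcp_pos"])*100
    rv=None
    if phi is not None:
        c,sn=np.cos(np.radians(phi)),np.sin(np.radians(phi))
        W=np.array([[c,sn,0],[sn,-c,0],[0,0,-1]])
        rv=(q.inv()*R.from_matrix(W)).as_rotvec(degrees=True).round(2).tolist()
    return "t %.2f tcp %s phi %.1f shift %s turn %s"%(s["t"],s["tcp_pos"].round(4).tolist(),ph,sh.round(2).tolist(),rv)
E
python3 - <<'E'
from h import *
o=.42
T=lambda l,r,u,d:[170+l/6-o,170+r/6-o,195+u/6-o,195+d/6-o]
S=lambda l,r:[320+(l-300)/6-o,320+(r-300)/6-o]
for k,t,s,x in[("round",T(99,210,57,167),S(521,650),(.58,.27)),("tall",T(84,181,432,530),S(372,471),(.37,.28))]:
    p,e=fitpot(k,t,s,x); print(k,p.round(4),e.round(2))
c=lambda u,v:(235+u/4-.4,80+v/4-.4)
b=hit("top",[c(160,515),c(297,519)],.099);print(b.round(4).tolist())
print(hit("top",[c(250,425)],.106).round(4))
m=b.mean(0);print(rel([m[0],m[1],.2],88.2))
E
```

```text
round [0.5776 0.2735] [-0.46  0.49 -0.41  0.45 -0.56  0.59]
tall [0.3665 0.2808] [-0.73  0.74 -0.49  0.51 -0.64  0.66]
[[0.5913, -0.0013, 0.099], [0.5882, -0.1163, 0.099]]
[[ 0.6666 -0.0766  0.106 ]]
t 0.10 tcp [0.2194, -0.5846, 0.2494] phi 20.6 shift [53.14, -36.22, 5.03] turn [-0.09, -0.08, -67.64]
```

carry_out:
  targets:
    - [[53.1,-36.2,2,0,0,-67.6,3.2],[53.1,-36.2,2,0,0,-67.6,3.2],[53.1,-36.2,2,0,0,-67.6,3.2],[53.1,-36.2,2,0,0,-67.6,3.2],[53.1,-36.2,2,0,0,-67.6,3.2],[53.1,-36.2,2,0,0,-67.6,3.2],[53.1,-36.2,2,0,0,-67.6,3.2],[53.1,-36.2,2,0,0,-67.6,3.2],[53.1,-36.2,2,0,0,-67.6,3.2],[53.1,-36.2,2,0,0,-67.6,3.2],[53.1,-36.2,2,0,0,-67.6,3.2],[53.1,-36.2,2,0,0,-67.6,3.2]]
  force: 30

```text
t: 1.1
tcp_pos: [0.5079, -0.1746, 0.2344]
tool_rot: [0.718, 0.696, -0.0, -0.0]
force: [0.3, -0.7, -0.6]
finger_gap: 0.371
gripper_force: 0.0
```

```bash
python3 -c "
from h import *
print(rel([.5898,-.0588,.101],88.3),manip.sense()['finger_gap'])"
```

```text
t 1.10 tcp [0.5079, -0.1746, 0.2344] phi 88.2 shift [11.83, 7.83, 13.34] turn [-0.04, -0.02, -0.14] 0.37139992847263714
```

carry_out:
  targets:
    - [[11.8,7.8,5,0,0,0,3.2],[11.8,7.8,5,0,0,0,3.2],[11.8,7.8,5,0,0,0,3.2],[11.8,7.8,7,0,0,0,3.2],[11.8,7.8,7,0,0,0,3.2],[11.8,7.8,7,0,0,0,3.2]]

```text
t: 1.6
tcp_pos: [0.5879, -0.0594, 0.1625]
tool_rot: [0.717, 0.697, -0.001, -0.002]
force: [0.4, -0.7, 0.5]
finger_gap: 0.382
gripper_force: 0.0
```

```bash
python3 -c "
from h import *
print(rel([.5898,-.0588,.101],88.3),manip.sense()['finger_gap'])"
```

```text
t 1.60 tcp [0.5879, -0.0594, 0.1625] phi 88.3 shift [0.06, 0.22, 6.15] turn [-0.29, -0.06, 0.04] 0.38185079650241927
```

carry_out:
  targets:
    - [[0,0.2,2,0,0,0,3.2],[0,0.2,4,0,0,0,3.2],[0,0.2,6.1,0,0,0,3.2],[0,0.2,6.1,0,0,0,3.2],[0,0.2,6.1,0,0,0,1.8],[0,0.2,6.1,0,0,0,1.0],[0,0.2,6.1,0,0,0,0.8],[0,0.2,6.1,0,0,0,0.8],[0,0.2,6.1,0,0,0,0.8]]

```text
t: 2.35
tcp_pos: [0.5914, -0.0623, 0.1051]
tool_rot: [0.718, 0.696, -0.0, 0.001]
force: [-1.9, -3.5, 1.3]
finger_gap: 0.13
gripper_force: 29.7
```

carry_out:
  targets:
    - [[0,-1,0,0,0,0,0.8],[0,-2.5,0,0,0,0,0.8],[0,-4,0,0,0,0,0.8],[0,-5.5,0,0,0,0,0.8],[0,-7,0,0,0,0,0.8],[0,-8.5,0,0,0,0,0.8],[0,-10,0,0,0,0,0.8],[0,-11.5,0,0,0,0,0.8],[0,-13,0,0,0,0,0.8],[0,-14,0,0,0,0,0.8],[0,-15,0,0,0,0,0.8],[0,-15,0,0,0,0,0.8]]

```text
t: 3.35
tcp_pos: [0.4406, -0.0571, 0.105]
tool_rot: [0.718, 0.696, -0.0, 0.001]
force: [-3.1, -5.9, 10.5]
finger_gap: 0.125
gripper_force: 31.5
```

carry_out:
  targets:
    - [[0,-0.5,0,0,0,0,0.8],[0,-1,0,0,0,0,0.8],[0,-1.5,0,0,0,0,0.8],[0,-2,0,0,0,0,0.8],[0,-2,0,0,0,0,0.8]]

```text
t: 3.77
tcp_pos: [0.4221, -0.0565, 0.105]
tool_rot: [0.718, 0.696, 0.001, 0.002]
force: [0.2, -4.1, 10.9]
finger_gap: 0.128
gripper_force: 31.4
```

carry_out:
  targets:
    - [[0,-0.4,0,0,0,0,0.8],[0,-0.8,0,0,0,0,0.8],[0,-1.2,0,0,0,0,0.8],[0,-1.2,0,0,0,0,0.8]]

```text
t: 4.1
tcp_pos: [0.4104, -0.0561, 0.105]
tool_rot: [0.718, 0.696, 0.001, 0.002]
force: [0.5, -3.4, 10.7]
finger_gap: 0.122
gripper_force: 31.4
```

carry_out:
  targets:
    - [[0,-0.3,0,0,0,0,0.8],[0,-0.6,0,0,0,0,0.8],[0,-0.9,0,0,0,0,0.8],[0,-0.9,0,0,0,0,0.8]]

```text
t: 4.43
tcp_pos: [0.4075, -0.0562, 0.105]
tool_rot: [0.72, 0.694, 0.005, 0.007]
force: [15.5, 9.5, 2.0]
finger_gap: 0.126
gripper_force: 30.7
```

Run:
```python
from h import *
t=cams.snapshot("top")[:,:,::-1];cv2.imwrite("pics/top1.png",t)
cv2.imwrite("pics/m3.png",tile(t,150,170,200,150,4)); print(rel([.4,-.056,.105],88.3))
```

```text
t 4.48 tcp [0.4075, -0.0562, 0.105] phi 88.0 shift [-0.01, -0.75, -0.01] turn [0.96, 0.17, -0.35]
```

View pics/m3.png

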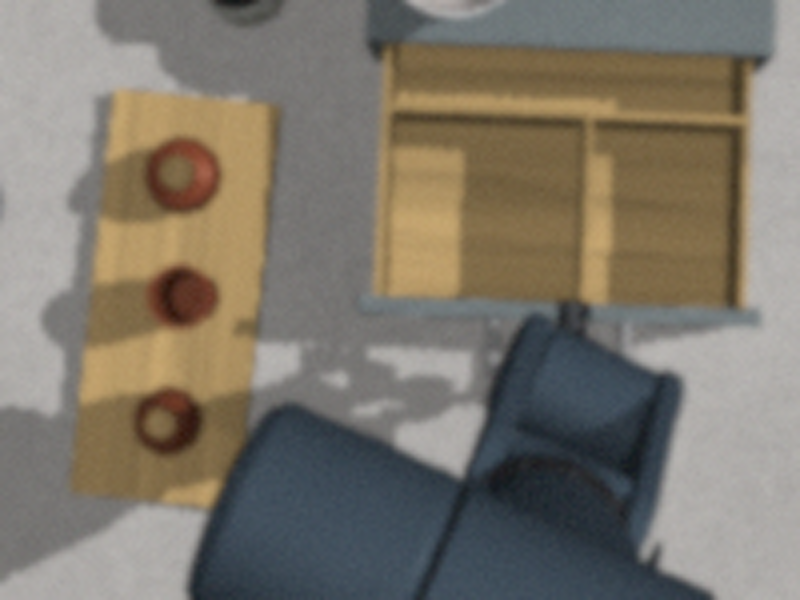

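Drawer at its stop (force rise). In m3 the wide well's inner rim spans about x 392..583, y 125..298 and the narrow one x 597..737.

carry_out:
  targets:
    - [[0,0.3,0,0,0,0,0.8],[0,0.3,0,0,0,0,1.6],[0,0.3,0,0,0,0,2.4],[0,0.3,0,0,0,0,3.2],[0,0.3,0,0,0,0,3.2],[0,0.3,-2,0,0,0,3.2],[0,0.3,-5,0,0,0,3.2],[0,0.3,-9,0,0,0,3.2],[0,0.3,-13,0,0,0,5],[0,0.3,-15,0,0,0,8],[0,0.3,-15,0,0,0,8.4]]

```text
t: 5.4
tcp_pos: [0.4046, -0.0558, 0.2575]
tool_rot: [0.718, 0.696, 0.002, 0.004]
force: [-0.9, 0.4, 0.1]
finger_gap: 0.786
gripper_force: 0.0
```

Run:
```python
from h import *
c=lambda u,v:(150+u/4-.4,170+v/4-.4)
for n,p,z in[("wide L,R",[c(394,210),c(584,210)],.106),("narrow L,R",[c(596,210),c(737,210)],.106),("crosswall front edge at divider",[c(490,123),c(670,127)],.106),("panel back",[c(480,298),c(670,303)],.114)]:
    print(n,hit("top",p,z).round(4).tolist())
print(rel([.5776,.2735,.25],90+25))
s=cams.snapshot("top")[:,:,::-1];cv2.imwrite("pics/top2.png",s)
```

```text
wide L,R [[0.5445, 0.0868, 0.106], [0.5449, -0.0713, 0.106]]
narrow L,R [[0.5449, -0.0813, 0.106], [0.5451, -0.1994, 0.106]]
crosswall front edge at divider [[0.6175, 0.0072, 0.106], [0.6146, -0.1435, 0.106]]
panel back [[0.4716, 0.0151, 0.114], [0.4676, -0.142, 0.114]]
t 5.40 tcp [0.4046, -0.0558, 0.2575] phi 88.2 shift [33.47, 16.23, 0.77] turn [0.39, 0.27, -26.84]
```

carry_out:
  targets:
    - [[33.5,16.2,0.8,0.4,0.3,-17,8.4],[33.5,16.2,0.8,0.4,0.3,-17,8.4],[33.5,16.2,0.8,0.4,0.3,-17,8.4],[33.5,16.2,0.8,0.4,0.3,-17,8.4],[33.5,16.2,0.8,0.4,0.3,-17,8.4],[33.5,16.2,0.8,0.4,0.3,-17,8.4],[33.5,16.2,0.8,0.4,0.3,-17,8.4],[33.5,16.2,0.8,0.4,0.3,-17,8.4],[33.5,16.2,5,0.4,0.3,-17,8.4],[33.5,16.2,9,0.4,0.3,-17,8.4],[33.5,16.2,9,0.4,0.3,-17,8.4],[33.5,16.2,9,0.4,0.3,-17,8.4]]
  force: 20

```text
t: 6.45
tcp_pos: [0.571, 0.2736, 0.157]
tool_rot: [0.607, 0.794, -0.007, -0.009]
force: [-0.4, -0.5, 0.4]
finger_gap: 0.98
gripper_force: 0.0
```

```bash
python3 -c "
from h import *
print(rel([.5776,.2735,.046],105),manip.sense()['finger_gap'])
t=cams.snapshot('top')[:,:,::-1];s=cams.snapshot('scene')[:,:,::-1]
cv2.imwrite('pics/m4.png',np.hstack([tile(t,150,170,200,150,2),tile(s,280,100,130,100,3)]))"
```

```text
t 6.45 tcp [0.571, 0.2736, 0.157] phi 105.2 shift [-0.25, 0.87, 11.08] turn [-1.21, -0.34, 0.22] 0.9802966800915562
```

View pics/m4.png

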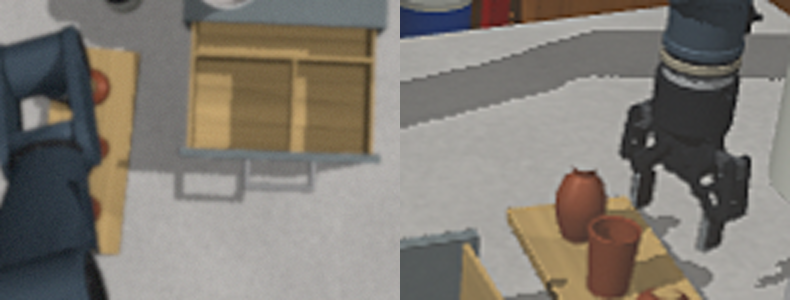

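Drawer stays out with the gripper clear of the pots. I'll let the arm settle before descending.

carry_out:
  targets:
    - [[-0.1,0.3,2,0,0,0,8.5],[-0.1,0.3,2,0,0,0,8.5],[-0.1,0.3,2,0,0,0,8.5]]

```text
t: 6.8
tcp_pos: [0.5789, 0.2733, 0.145]
tool_rot: [0.608, 0.794, -0.0, -0.004]
force: [0.5, -0.2, 0.4]
finger_gap: 0.995
gripper_force: 0.0
```

```bash
python3 -c "
from h import *
print(rel([.5776,.2735,.046],105))"
```

```text
t 6.80 tcp [0.5789, 0.2733, 0.145] phi 105.1 shift [-0.01, -0.06, 9.91] turn [-0.34, -0.35, 0.07]
```

carry_out:
  targets:
    - [[0,-0.1,2,-0.2,-0.3,0,8.5],[0,-0.1,4,-0.2,-0.3,0,8.5],[0,-0.1,6,-0.2,-0.3,0,8.5],[0,-0.1,8,-0.2,-0.3,0,8.5],[0,-0.1,9,-0.2,-0.3,0,8.5],[0,-0.1,9.8,-0.2,-0.3,0,8.5],[0,-0.1,9.8,-0.2,-0.3,0,8.5],[0,-0.1,9.8,-0.2,-0.3,0,8.5]]

```text
t: 7.47
tcp_pos: [0.5777, 0.2745, 0.0467]
tool_rot: [0.608, 0.794, -0.0, -0.001]
force: [-0.0, 0.6, 0.1]
finger_gap: 0.996
gripper_force: 0.0
```

```bash
python3 -c "
from h import *
print(rel([.5776,.2735,.046],105))
s=cams.snapshot('scene')[:,:,::-1]
cv2.imwrite('pics/m5.png',tile(s,300,110,130,120,5))"
```

```text
t 7.47 tcp [0.5777, 0.2745, 0.0467] phi 105.1 shift [-0.09, -0.04, 0.07] turn [-0.07, -0.05, 0.15]
```

View pics/m5.png

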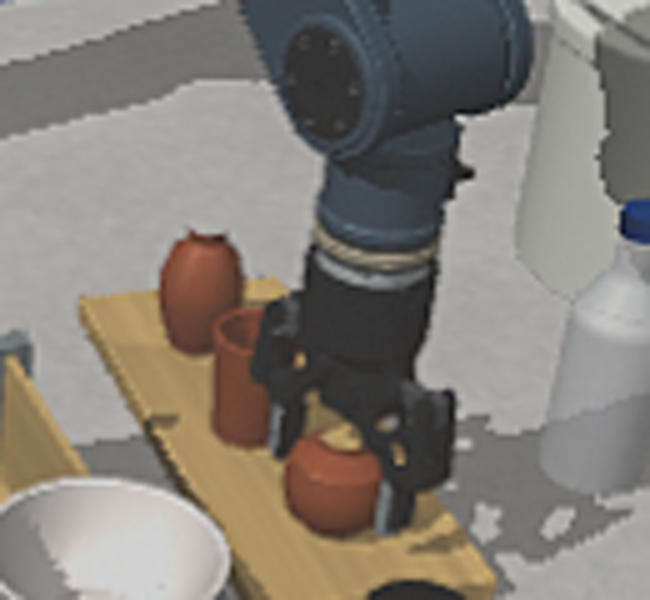

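The pot (about 335,485) sits between the fingers with its widest band at the pads. I'll close the gripper.

carry_out:
  targets:
    - [[0,0,0,0,0,0,8.0],[0,0,0,0,0,0,7.6],[0,0,0,0,0,0,7.2],[0,0,0,0,0,0,6.8],[0,0,0,0,0,0,6.4],[0,0,0,0,0,0,6.0],[0,0,0,0,0,0,6.0],[0,0,0,0,0,0,6.0]]
  force: 20

```text
t: 8.18
tcp_pos: [0.5773, 0.2746, 0.0463]
tool_rot: [0.608, 0.794, -0.001, -0.001]
force: [-1.1, -0.6, 5.8]
finger_gap: 0.758
gripper_force: 22.8
```

carry_out:
  targets:
    - [[0,0,-0.5,0,0,0,6.0],[0,0,-1.5,0,0,0,6.0],[0,0,-3,0,0,0,6.0],[0,0,-5,0,0,0,6.0],[0,0,-7.5,0,0,0,6.0],[0,0,-10,0,0,0,6.0],[0,0,-12.5,0,0,0,6.0],[0,0,-15,0,0,0,6.0],[0,0,-16.5,0,0,0,6.0],[0,0,-17,0,0,0,6.0],[0,0,-17,0,0,0,6.0]]

```text
t: 9.1
tcp_pos: [0.5781, 0.2747, 0.2174]
tool_rot: [0.608, 0.794, 0.0, -0.0]
force: [0.1, -0.9, -1.9]
finger_gap: 0.759
gripper_force: 23.4
```

```bash
python3 -c "
from h import *
print(rel([.544,.009,.21],105))"
```

```text
t 9.10 tcp [0.5781, 0.2747, 0.2174] phi 105.2 shift [-24.75, -10.24, 0.71] turn [0.02, -0.06, 0.16]
```

carry_out:
  targets:
    - [[-1.2,-0.5,0,0,0,0,6.0],[-3.6,-1.5,0,0,0,0,6.0],[-6.5,-2.7,0,0,0,0,6.0],[-9.4,-3.9,0,0,0,0,6.0],[-12.4,-5.1,0,0,0,0,6.0],[-15.4,-6.4,0,0,0,0,6.0],[-18.4,-7.6,0,0,0,0,6.0],[-21.2,-8.8,0,0,0,0,6.0],[-23.4,-9.7,0,0,0,0,6.0],[-24.5,-10.1,0,0,0,0,6.0],[-24.8,-10.2,0,0,0,0,6.0],[-24.8,-10.2,0,0,0,0,6.0]]

```text
t: 10.1
tcp_pos: [0.5433, 0.0078, 0.2148]
tool_rot: [0.608, 0.794, -0.001, -0.002]
force: [0.6, 0.3, -1.8]
finger_gap: 0.759
gripper_force: 23.3
```

```bash
python3 -c "
from h import *
print(rel([.544,.009,.0485],105))
t=cams.snapshot('top')[:,:,::-1];s=cams.snapshot('scene')[:,:,::-1]
cv2.imwrite('pics/m6.png',np.hstack([tile(t,200,170,160,120,2.5),tile(s,220,80,160,120,2.5)]))"
```

```text
t 10.10 tcp [0.5433, 0.0078, 0.2148] phi 105.0 shift [0.06, 0.17, 16.63] turn [-0.25, -0.13, 0.04]
```

View pics/m6.png

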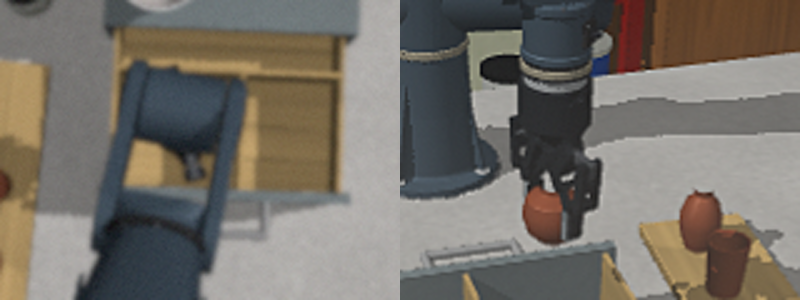

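The round pot hangs upright above the wide well. Lowering.

carry_out:
  targets:
    - [[0,0,1,0,0,0,6.0],[0,0,2.3,0,0,0,6.0],[0,0,3.6,0,0,0,6.0],[0,0,4.9,0,0,0,6.0],[0,0,6.2,0,0,0,6.0],[0,0,7.5,0,0,0,6.0],[0,0,8.8,0,0,0,6.0],[0,0,10.1,0,0,0,6.0],[0,0,11.4,0,0,0,6.0],[0,0,12.6,0,0,0,6.0],[0,0,13.4,0,0,0,6.0],[0,0,14,0,0,0,6.0]]

```text
t: 11.2
tcp_pos: [0.5431, 0.0096, 0.0744]
tool_rot: [0.607, 0.795, -0.001, -0.002]
force: [-0.1, 0.7, -2.2]
finger_gap: 0.761
gripper_force: 23.3
```

carry_out:
  targets:
    - [[0,0,0.5,0,0,0,6.0],[0,0,0.9,0,0,0,6.0],[0,0,1.2,0,0,0,6.0],[0,0,1.5,0,0,0,6.0],[0,0,1.7,0,0,0,6.0],[0,0,1.8,0,0,0,6.0],[0,0,1.9,0,0,0,6.0],[0,0,1.9,0,0,0,6.0],[0,0,1.9,0,0,0,6.0]]

```text
t: 11.95
tcp_pos: [0.5436, 0.0084, 0.0569]
tool_rot: [0.608, 0.794, -0.001, -0.001]
force: [0.0, 0.3, -2.5]
finger_gap: 0.753
gripper_force: 23.3
```

```bash
python3 -c "
from h import *
print(rel([.544,.009,.0483],105),manip.sense()['force'])"
```

```text
t 11.95 tcp [0.5436, 0.0084, 0.0569] phi 105.2 shift [0.05, 0.05, 0.86] turn [-0.13, -0.05, 0.15] [ 0.03566604  0.30022202 -2.46292896]
```

carry_out:
  targets:
    - [[0,0,0.15,0,0,0,6.0],[0,0,0.3,0,0,0,6.0],[0,0,0.45,0,0,0,6.0],[0,0,0.55,0,0,0,6.0],[0,0,0.65,0,0,0,6.0],[0,0,0.65,0,0,0,6.0],[0,0,0.65,0,0,0,6.0]]

```text
t: 12.53
tcp_pos: [0.5435, 0.0085, 0.0502]
tool_rot: [0.608, 0.794, -0.001, -0.001]
force: [0.8, -0.4, -1.9]
finger_gap: 0.758
gripper_force: 23.3
```

carry_out:
  targets:
    - [[0,0,0.05,0,0,0,6.0],[0,0,0.1,0,0,0,6.0],[0,0,0.1,0,0,0,6.0]]

```text
t: 12.78
tcp_pos: [0.5435, 0.0085, 0.0492]
tool_rot: [0.608, 0.794, -0.001, -0.001]
force: [0.2, 0.4, -1.8]
finger_gap: 0.76
gripper_force: 23.3
```

carry_out:
  targets:
    - [[0,0,0.05,0,0,0,6.0],[0,0,0.1,0,0,0,6.0],[0,0,0.1,0,0,0,6.0]]

```text
t: 13.03
tcp_pos: [0.5436, 0.0084, 0.0484]
tool_rot: [0.608, 0.794, -0.001, -0.001]
force: [0.4, 0.3, -1.6]
finger_gap: 0.762
gripper_force: 23.4
```

carry_out:
  targets:
    - [[0,0,0.05,0,0,0,6.0],[0,0,0.05,0,0,0,6.0]]

```text
t: 13.2
tcp_pos: [0.5436, 0.0085, 0.0483]
tool_rot: [0.608, 0.794, -0.001, -0.001]
force: [-0.8, -0.8, 3.5]
finger_gap: 0.754
gripper_force: 23.8
```

Contact is felt, so I release gently.

carry_out:
  targets:
    - [[0,0,0,0,0,0,6.7],[0,0,0,0,0,0,7.0],[0,0,0,0,0,0,7.4],[0,0,0,0,0,0,7.8],[0,0,0,0,0,0,8.0],[0,0,0,0,0,0,8.0],[0,0,-0.7,0,0,0,8.0],[0,0,-2,0,0,0,8.0],[0,0,-5,0,0,0,8.0],[0,0,-9,0,0,0,8.0],[0,0,-13,0,0,0,8.4],[0,0,-17,0,0,0,8.4]]

```text
t: 14.2
tcp_pos: [0.5434, 0.0086, 0.2197]
tool_rot: [0.608, 0.794, -0.001, -0.002]
force: [1.0, 0.1, -0.9]
finger_gap: 0.982
gripper_force: 0.0
```

```bash
python3 -c "
from h import *
print(rel([.3665,.2808,.21],105))"
```

```text
t 14.20 tcp [0.5434, 0.0086, 0.2197] phi 105.2 shift [30.9, -9.95, 1.05] turn [-0.19, -0.08, 0.16]
```

carry_out:
  targets:
    - [[3,-1,0,0,0,0,8.5],[6,-2,0,0,0,0,8.5],[9.5,-3,0,0,0,0,8.5],[13,-4.2,0,0,0,0,8.5],[16.5,-5.3,0,0,0,0,8.5],[20,-6.4,0,0,0,0,8.5],[23.5,-7.5,0,0,0,0,8.5],[27,-8.7,0,0,0,0,8.5],[29.5,-9.5,0,0,0,0,8.5],[30.9,-10,0,0,0,0,8.5],[30.9,-10,2,0,0,0,8.5],[30.9,-10,2,0,0,0,8.5]]

```text
t: 15.2
tcp_pos: [0.3643, 0.2807, 0.1971]
tool_rot: [0.607, 0.795, -0.002, -0.002]
force: [-0.7, -0.8, -0.2]
finger_gap: 0.996
gripper_force: 0.0
```

```bash
python3 -c "
from h import *
print(rel([.3665,.2808,.06],105))
t=cams.snapshot('top')[:,:,::-1];s=cams.snapshot('scene')[:,:,::-1]
cv2.imwrite('pics/m7.png',np.hstack([tile(t,200,170,160,120,2.5),tile(s,240,90,160,120,2.5)]))"
```

```text
t 15.20 tcp [0.3643, 0.2807, 0.1971] phi 105.3 shift [-0.06, 0.3, 13.71] turn [-0.37, -0.02, 0.3]
```

View pics/m7.png

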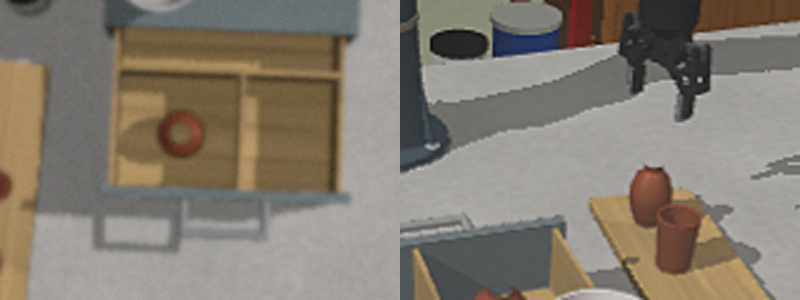

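The round pot stands upright and centred in the wide well at (181,133). The tall pot still stands on the board.

carry_out:
  targets:
    - [[0,0.1,1,0,0,0,8.5],[0,0.1,3,0,0,0,8.5],[0,0.1,3,0,0,0,8.5],[0,0.1,3,0,0,0,8.5]]

```text
t: 15.63
tcp_pos: [0.3676, 0.2802, 0.1685]
tool_rot: [0.608, 0.794, -0.001, -0.002]
force: [0.3, 0.1, -0.3]
finger_gap: 0.999
gripper_force: 0.0
```

```bash
python3 -c "
from h import *
print(rel([.3665,.2808,.064],105))"
```

```text
t 15.63 tcp [0.3676, 0.2802, 0.1685] phi 105.1 shift [0.08, -0.05, 10.45] turn [-0.24, -0.04, 0.08]
```

carry_out:
  targets:
    - [[0,-0.1,2,0,0,0,8.5],[0,-0.1,4,0,0,0,8.5],[0,-0.1,6,0,0,0,8.5],[0,-0.1,8,0,0,0,8.5],[0,-0.1,9.5,0,0,0,8.5],[0,-0.1,10.4,0,0,0,8.5],[0,-0.1,10.4,0,0,0,8.5],[0,-0.1,10.4,0,0,0,8.5]]

```text
t: 16.3
tcp_pos: [0.3669, 0.2806, 0.0648]
tool_rot: [0.608, 0.794, -0.0, -0.001]
force: [0.1, -0.1, 0.1]
finger_gap: 0.993
gripper_force: 0.0
```

carry_out:
  targets:
    - [[0,0,0,0,0,0,7.8],[0,0,0,0,0,0,7.2],[0,0,0,0,0,0,6.6],[0,0,0,0,0,0,6.2],[0,0,0,0,0,0,5.8],[0,0,0,0,0,0,5.5],[0,0,0,0,0,0,5.2],[0,0,0,0,0,0,5.2],[0,0,0,0,0,0,5.2]]
  force: 20

```text
t: 17.05
tcp_pos: [0.3662, 0.2806, 0.0648]
tool_rot: [0.608, 0.794, -0.001, -0.001]
force: [-0.9, 0.5, 6.6]
finger_gap: 0.667
gripper_force: 20.7
```

```bash
python3 -c "
from h import *
print(rel([.3665,.2808,.064],105))"
```

```text
t 17.05 tcp [0.3662, 0.2806, 0.0648] phi 105.2 shift [0.01, 0.03, 0.08] turn [-0.12, -0.06, 0.16]
```

carry_out:
  targets:
    - [[0,0,-0.5,0,0,0,5.2],[0,0,-1.5,0,0,0,5.2],[0,0,-3,0,0,0,5.2],[0,0,-5,0,0,0,5.2],[0,0,-7.5,0,0,0,5.2],[0,0,-10,0,0,0,5.2],[0,0,-12.5,0,0,0,5.2],[0,0,-15,0,0,0,5.2],[0,0,-16.8,0,0,0,5.2],[0,0,-17.5,0,0,0,5.2],[0,0,-17.5,0,0,0,5.2]]

```text
t: 17.97
tcp_pos: [0.3673, 0.2808, 0.2408]
tool_rot: [0.608, 0.794, 0.001, -0.0]
force: [-1.1, 0.5, -2.0]
finger_gap: 0.667
gripper_force: 22.6
```

```bash
python3 -c "
from h import *
print(rel([.542,-.142,.24],105))"
```

```text
t 17.97 tcp [0.3673, 0.2808, 0.2408] phi 105.2 shift [-45.38, 5.8, 0.01] turn [0.05, -0.09, 0.16]
```

carry_out:
  targets:
    - [[-1.2,0.1,0,0,0,0,5.2],[-3.6,0.4,0,0,0,0,5.2],[-6.5,0.8,0,0,0,0,5.2],[-9.5,1.2,0,0,0,0,5.2],[-12.5,1.6,0,0,0,0,5.2],[-15.5,2,0,0,0,0,5.2],[-18.5,2.4,0,0,0,0,5.2],[-21.5,2.7,0,0,0,0,5.2],[-24.5,3.1,0,0,0,0,5.2],[-27.5,3.5,0,0,0,0,5.2],[-30,3.8,0,0,0,0,5.2],[-31.5,4,0,0,0,0,5.2]]

```text
t: 18.97
tcp_pos: [0.488, -0.0156, 0.2371]
tool_rot: [0.609, 0.794, -0.002, -0.002]
force: [1.0, 0.0, -1.5]
finger_gap: 0.663
gripper_force: 22.5
```

carry_out:
  targets:
    - [[-2,0.3,0,0,0,0,5.2],[-4.5,0.6,0,0,0,0,5.2],[-7.2,0.9,0,0,0,0,5.2],[-9.8,1.3,0,0,0,0,5.2],[-12,1.6,0,0,0,0,5.2],[-13.4,1.8,0,0,0,0,5.2],[-13.9,1.8,0,0,0,0,5.2],[-13.9,1.8,0,0,0,0,5.2],[-13.9,1.8,0,0,0,0,5.2]]

```text
t: 19.72
tcp_pos: [0.5403, -0.1414, 0.2377]
tool_rot: [0.608, 0.794, -0.001, -0.003]
force: [-1.9, -0.1, -2.5]
finger_gap: 0.665
gripper_force: 22.5
```

```bash
python3 -c "
from h import *
print(rel([.542,-.142,.0668],105))
t=cams.snapshot('top')[:,:,::-1];s=cams.snapshot('scene')[:,:,::-1]
cv2.imwrite('pics/m8.png',np.hstack([tile(t,200,170,160,120,2.5),tile(s,190,90,160,120,2.5)]))"
```

```text
t 19.72 tcp [0.5403, -0.1414, 0.2377] phi 105.2 shift [-0.16, 0.23, 17.09] turn [-0.28, -0.21, 0.16]
```

View pics/m8.png

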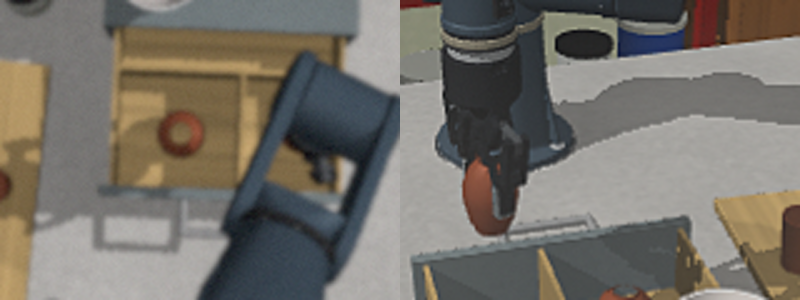

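The tall pot is held above the narrow well. I've used my picture views, so I'll check its tilt numerically against the projected upright model.

Run:
```python
from h import *
im=cams.snapshot("scene");s=manip.sense()
f=im.astype(int);m=((f[...,0]>f[...,2]*1.7)&(f[...,0]>f[...,1]*1.5)&(f[...,0]>60))
p=s["tcp_pos"]
def sil(ax,ay):
    P=potpts("tall",0,0,0)-[0,0,.0468]
    P=R.from_rotvec([ax,ay,0],degrees=True).apply(P)+p
    h=cv2.convexHull(proj("scene",P).astype(np.float32));k=np.zeros(m.shape,np.uint8)
    cv2.fillConvexPoly(k,(h*16).round().astype(np.int32),1,shift=4);return k>0
k0=sil(0,0);ys,xs=np.where(k0);win=np.zeros_like(m);win[ys.min()-8:ys.max()+9,xs.min()-10:xs.max()+11]=1
mm=m&win
for y in range(ys.min()-1,ys.max()+4,3):
    a=np.where(mm[y])[0];b=np.where(k0[y])[0]
    print(y,a[[0,-1]] if len(a) else None,b[[0,-1]] if len(b) else None)
# score: red outside model + model-not-red on camera-left half
best=sorted(((mm&~sil(a,b)).sum()+.3*(sil(a,b)&~mm).sum(),a,b) for a in range(-12,13,3) for b in range(-12,13,3))[:5];print(best)
```

```text
147 None None
150 None [220 230]
153 [221 221] [218 231]
156 [218 229] [217 233]
159 [216 225] [216 235]
162 [215 225] [214 236]
165 [215 225] [214 237]
168 [216 236] [214 237]
171 [216 226] [215 236]
174 [217 225] [216 236]
177 [218 223] [216 235]
180 [220 221] [218 233]
183 [225 226] [220 232]
186 None None
[(np.float64(114.6), 3, 12), (np.float64(114.6), 6, 12), (np.float64(115.19999999999999), 0, 12), (np.float64(117.0), -6, 12), (np.float64(117.6), -3, 12)]
```

The left edge follows the upright model within about 1 px, so the pot is upright. Lowering.

carry_out:
  targets:
    - [[0,0.1,1,0,0,0,5.2],[0,0.1,2.3,0,0,0,5.2],[0,0.1,3.6,0,0,0,5.2],[0,0.1,4.9,0,0,0,5.2],[0,0.1,6.2,0,0,0,5.2],[0,0.1,7.5,0,0,0,5.2],[0,0.1,8.8,0,0,0,5.2],[0,0.1,10.1,0,0,0,5.2],[0,0.1,11.4,0,0,0,5.2],[0,0.1,12.7,0,0,0,5.2],[0,0.1,13.7,0,0,0,5.2],[0,0.1,14.5,0,0,0,5.2]]

```text
t: 20.87
tcp_pos: [0.5416, -0.1415, 0.0925]
tool_rot: [0.607, 0.794, -0.001, -0.002]
force: [0.1, 0.2, -1.1]
finger_gap: 0.668
gripper_force: 22.5
```

carry_out:
  targets:
    - [[0,0,0.5,0,0,0,5.2],[0,0,0.9,0,0,0,5.2],[0,0,1.2,0,0,0,5.2],[0,0,1.5,0,0,0,5.2],[0,0,1.7,0,0,0,5.2],[0,0,1.8,0,0,0,5.2],[0,0,1.8,0,0,0,5.2],[0,0,1.8,0,0,0,5.2]]

```text
t: 21.53
tcp_pos: [0.5421, -0.1423, 0.076]
tool_rot: [0.608, 0.794, -0.001, -0.001]
force: [0.4, -1.0, -1.5]
finger_gap: 0.662
gripper_force: 22.5
```

carry_out:
  targets:
    - [[0,0,0.2,0,0,0,5.2],[0,0,0.4,0,0,0,5.2],[0,0,0.55,0,0,0,5.2],[0,0,0.65,0,0,0,5.2],[0,0,0.75,0,0,0,5.2],[0,0,0.75,0,0,0,5.2],[0,0,0.75,0,0,0,5.2]]

```text
t: 22.12
tcp_pos: [0.5419, -0.1422, 0.0681]
tool_rot: [0.608, 0.794, -0.001, -0.001]
force: [-0.4, 0.2, -2.2]
finger_gap: 0.668
gripper_force: 22.5
```

carry_out:
  targets:
    - [[0,0,0.05,0,0,0,5.2],[0,0,0.1,0,0,0,5.2],[0,0,0.1,0,0,0,5.2]]

```text
t: 22.37
tcp_pos: [0.5419, -0.1422, 0.0672]
tool_rot: [0.608, 0.794, -0.001, -0.001]
force: [1.0, -0.5, -1.6]
finger_gap: 0.666
gripper_force: 22.5
```

carry_out:
  targets:
    - [[0,0,0.05,0,0,0,5.2],[0,0,0.05,0,0,0,5.2]]

```text
t: 22.53
tcp_pos: [0.542, -0.1423, 0.0669]
tool_rot: [0.608, 0.794, -0.001, -0.001]
force: [-0.6, 0.3, 0.6]
finger_gap: 0.664
gripper_force: 22.7
```

The floor now carries the pot, so I release.

carry_out:
  targets:
    - [[0,0,0,0,0,0,5.9],[0,0,0,0,0,0,6.2],[0,0,0,0,0,0,6.6],[0,0,0,0,0,0,7.0],[0,0,0,0,0,0,7.4],[0,0,0,0,0,0,7.4],[0,0,-0.7,0,0,0,7.4],[0,0,-2,0,0,0,7.4],[0,0,-5,0,0,0,7.4],[0,0,-9,0,0,0,7.4],[0,0,-13,0,0,0,7.4],[0,0,-17,0,0,0,7.4]]

```text
t: 23.53
tcp_pos: [0.5418, -0.142, 0.2388]
tool_rot: [0.608, 0.794, -0.001, -0.002]
force: [1.3, 0.3, 0.1]
finger_gap: 0.866
gripper_force: 0.0
```

carry_out:
  targets:
    - [[-3,0,-1,0,0,0,7.4],[-7,0,-2,0,0,0,7.4],[-11,0,-2,0,0,0,7.4],[-15,0,-2,0,0,0,7.4],[-19,0,-2,0,0,0,7.4],[-22,0,-2,0,0,0,7.4],[-25,0,-2,0,0,0,7.4],[-25,0,-2,0,0,0,7.4],[-25,0,-2,0,0,0,7.4]]

```text
t: 24.28
tcp_pos: [0.6073, -0.3851, 0.2561]
tool_rot: [0.609, 0.793, -0.001, -0.001]
force: [-0.5, 0.2, -0.4]
finger_gap: 0.866
gripper_force: 0.0
```

Run:
```python
from h import *
t=cams.snapshot("top");s=cams.snapshot("scene");print(manip.sense()["tcp_pos"])
def red(im):
    f=im.astype(int);return (f[...,0]>f[...,2]*1.7)&(f[...,0]>f[...,1]*1.45)&(f[...,0]>50)
for cam,im in(("top",t),("scene",s)):
  n,_,st,ce=cv2.connectedComponentsWithStats(red(im).astype(np.uint8));print(cam)
  for k,x,y,z in(("round",.5436,.0085,.02),("tall",.542,-.1423,.02)):
    q=proj(cam,potpts(k,x,y,z));print(k,"expected bbox",q.min(0).round(1),q.max(0).round(1))
    for i in range(1,n):
        if st[i,4]>8 and np.abs(ce[i]-q.mean(0)).max()<20: print("  blob",st[i].tolist(),ce[i].round(1))
d=np.abs(t.astype(int)-cv2.imread("pics/top2.png")[:,:,::-1]).sum(2)
print("panel back z.114 top-edge rows, before/now change in panel strip:",d[244:252,245:330].mean().round(1),"noise",d[100:140,255:330].mean().round(1))
```

```text
[ 0.60726668 -0.38247925  0.25635529]
top
round expected bbox [262.1 213.6] [281.2 232.9]
  blob [264, 215, 17, 17, 167] [272. 223.]
tall expected bbox [307. 215.] [324.3 232.1]
  blob [308, 216, 16, 16, 137] [315.7 223.5]
scene
round expected bbox [268.1 202.3] [291.1 227. ]
  blob [270, 206, 20, 11, 149] [279.9 211.5]
tall expected bbox [217.4 203.6] [238.6 236.4]
  blob [219, 209, 19, 17, 232] [227.8 217. ]
panel back z.114 top-edge rows, before/now change in panel strip: 88.0 noise 54.0
```

Run:
```python
from h import *
t=cams.snapshot("top")[:,:,::-1].copy();a=cv2.imread("pics/top1.png")
for n,sl in(("panel left",np.s_[236:256,241:262]),("cross wall",np.s_[190:206,250:345])):
    p,q=[cv2.cvtColor(np.ascontiguousarray(i[sl]),cv2.COLOR_BGR2GRAY).astype(float) for i in(a,t)]
    print(n,[c.round(2) for c in cv2.phaseCorrelate(p,q)[0]], p.mean(1).round().tolist(),q.mean(1).round().tolist())
```

```text
Traceback (most recent call last):
AttributeError: 'float' object has no attribute 'round'
```

Run:
```python
from h import *
t=cams.snapshot("top")[:,:,::-1].copy();a=cv2.imread("pics/top1.png")
for n,sl in(("panel left",np.s_[236:256,241:262]),("cross wall",np.s_[190:206,250:345])):
    p,q=[cv2.cvtColor(np.ascontiguousarray(i[sl]),cv2.COLOR_BGR2GRAY).astype(float) for i in(a,t)]
    print(n,cv2.phaseCorrelate(p,q)[0], p.mean(1).round().tolist(),q.mean(1).round().tolist())
```

```text
panel left (-0.5502003311190009, 3.0443549284205798) [151.0, 152.0, 152.0, 151.0, 149.0, 148.0, 146.0, 140.0, 128.0, 122.0, 119.0, 117.0, 113.0, 114.0, 115.0, 115.0, 115.0, 116.0, 117.0, 120.0] [117.0, 118.0, 118.0, 121.0, 127.0, 139.0, 148.0, 141.0, 119.0, 104.0, 100.0, 105.0, 112.0, 120.0, 125.0, 127.0, 127.0, 126.0, 128.0, 132.0]
cross wall (0.23457806100586254, -0.12071362717329315) [102.0, 105.0, 110.0, 118.0, 128.0, 135.0, 136.0, 132.0, 124.0, 111.0, 98.0, 93.0, 97.0, 104.0, 107.0, 108.0] [112.0, 115.0, 120.0, 129.0, 140.0, 148.0, 148.0, 142.0, 131.0, 115.0, 101.0, 99.0, 105.0, 113.0, 116.0, 118.0]
```

```bash
python3 -c "
from station import sign_off
print(sign_off())"
```

```text
the job is handed in; nothing more can be done
None
```

The job is handed in at about 24 s: the drawer is out at its stop, with the round pot upright in the wide compartment and the tall pot upright in the narrow one, each felt to touch the bottom before release. I didn't re-check the other objects at the end, and no verdict came back.

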